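# Cap a bottle and back the cap off a quarter turn for venting

## Robot

A 7-joint arm with a two-finger parallel gripper is mounted at the origin on a cart in front of the work surface, level with it; the furniture and walls round the work are solid. World frame = base frame: x ahead of the robot, y to its left, z up, the work surface at z = 0. Lengths are in m, angles in rad, forces in N, time in s.
With the tool pointing down it reaches from about 0.35 to 0.9 m from the base axis. Payload 8.1 kg.
Tool frame: the origin (TCP) lies on the centre line of the jaws, within the pads' length; the fingertips stand 19 mm ahead of it and the grasp point (between the pads) is the TCP; z points along the fingers, y is the direction in which the jaws open and shut (so a half turn about z gives the same grasp; the last joint's range is limited). The gripper opens to 92 mm and grips with 3 to 60 N. Pads are 19 mm wide; open, the fingers measure 130 mm over their backs; the gripper's body (75 mm by 190 mm) begins 47 mm behind the grasp point.
Start: joints at [1.119, 0.434, 0.025, 1.573, -0.012, 1.134, -0.075], TCP at [0.214, -0.587, 0.246] pointing down, gripper open.
Joint ranges: [-2.62, 2.62], [-0.44, 2.09], [-1.27, 1.32], [0.08, 2.57], [-1.32, 4.46], [0.12, 2], [-2.74, 2.74]. Speed limits (rad/s): [2.22, 2.22, 3.01, 3.01, 3.14, 3.14, 3.14].

## Interface

Orientations are given as a 3x3 rotation matrix whose columns are the frame's x, y, z axes.
In Python, from plant import env gives the robot as it stands.
- The arm moves only by the tool arm_command, never from a script. Its argument "moves" is a list of rows, each an object of numbers: "tx", "ty", "tz": the shift along the tool's x, y, z in mm; "spin": the turn about the tool's z in rad; "fingers": the closure in counts, from 0 (fully open) to 255 (shut). In form: [{"tx": .., "ty": .., "tz": .., "spin": .., "fingers": ..}, ...]. A call has 1 to 8 rows; each row is the pose to reach, as a shift and turn from the pose measured when the call began, along the tool's axes at that moment; what a row does not reach only later rows make up. A row lasts 1/8 s, in which the tool goes at most 62.5 mm and 10.7 degrees, less where a joint would pass 70% of its speed; a pose out of reach is approached as far as the arm can. A call with a gripper value outside its range is refused whole. The fingers move at their own pace and stop on an object; "force" is the grip in N (left out, the last holds). Time passes only in rows, so rows that repeat a pose let the fingers close. It gives the time, the measured TCP pose, the force and the opening at its end, in the units of the state.
- env.get_obs(): the state, without advancing time (a new reading comes with each control period).
- env.grab_frame(name): name is "side" or "top" or "wrist"; returns the picture (400x640x3 uint8, red, green, blue); there is no depth.
- env.camera_params(name): a dict with "fx", "fy", "cx", "cy" (pixels), "eye" and "orientation" of the camera in the world; the wrist camera has in their place "hand_eye" (4x4, takes a point from camera to tool coordinates, whose origin is the TCP and whose axes are the flange's). Camera axes: x right, y up, looking along -z (the intrinsics and any distortion apply to the point x, -y, -z); pixel columns grow to the right and rows downward; lengths in m; the calibration is good to about 2 mm. The wrist camera is an equidistant fisheye: a pixel r from the principal point sees the ray r / f radians off the axis. A picture is of the moment at which its call begins: read the wrist's pose just before it. camera_params takes no time and is no camera call.
- env.close_job(): hands the job in, once; it reports no verdict.
The state is a dict: "clock": time; "qpos": joint angles; "qd": joint speeds; "tau": joint torques, N m; "position": TCP position; "orientation": TCP orientation; "contact_force": force on the tool from outside, world axes, zero at the start; "moment": the same for the moment, N m; "opening": finger opening in m.
Only numpy, scipy, OpenCV 4.12 (cv2) and the standard library are available. Lean on these libraries where they do the work, as an engineer would, in place of code of your own. Each camera call takes 0.05 s, during which the arm holds its last target.

## Task

Get the loose square white bottle ready for the steriliser: without dropping it, stand it upright in the square nest on top of the raised metal stand, fully down on the nest floor. With the bottle held there by the nest, screw its cap on (clockwise seen from above) until it stops, then back it off a quarter turn so that the bottle can vent. Finish at that point while still gripping the cap, with the bottle still fully seated; do not disturb the beaker, the tube rack or the bench timer.

Things in the scene. Friction and masses are not known exactly. Their poses are not given: they have to be found in the camera images.
- bottle: The loose square bottle, white plastic, about 0.25 kg with its cap. Body 60 x 60 mm, 72 mm high, then a sloping shoulder and a neck; 116 mm high in all with the cap home. Origin: centre of its underside; z up, x and y square to its side faces (turned by 90 degrees it fits the nest just as well). It can be lifted and carried by its cap: the thread carries the weight and the cap does not turn by itself.
- cap: The round ribbed grey plastic cap on that bottle, 40 mm diameter, 30 mm high, with a small raised radial mark on its top. Origin: the cap's centre, half-way up, 101 mm above the bottle's underside when home; z is its turning axis, x points along the raised mark. The bottle's shoulder (82 mm above its underside at the neck, falling to 72 mm at the sides) lies just below the cap. The cap stays captive on the bottle.
- thread (a joint): Turn of the cap on its thread, rad: 0 = screwed home against its stop, positive = unscrewed (counter-clockwise from above). It starts somewhere between 1.0 and 2.6 and stops at 3.3. The cap rises 4 mm per full turn and stays where it is left; turning takes about 0.06 N m, so that a bottle standing free on the worktop may turn with it.
- stand: The fixed metal stand: 90 mm square foot plate, a round post, and on top a square nest. Origin: centre of its underside on the worktop; x and y square to the nest's walls. The nest is 64 x 64 mm inside (bottle 60), its floor 60 mm above the worktop, upright walls 16 mm high, then lips that flare outward at 45 degrees up to 85 mm above the worktop, about 83 mm wide inside at the rim, guiding a bottle that comes in a few mm off.
- nest (a point): Centre of the nest's floor, 60 mm above the worktop; axes as the stand's. The centre of the bottle's underside comes to this point. A tall stack of cartons stands behind the work (from x = 0.58 m on, at y 0.05 to 0.4): carry and swing the arm in front of it.
- beaker: Bystander: clear plastic beaker, 74 mm diameter, 90 mm high, loose. Origin: centre of its underside, z up.
- rack: Bystander: tube rack, 100 x 168 x 55 mm, loose. Origin: centre of its underside, z up.
- timer: Bystander: wedge-shaped bench timer, 38 x 72 x 62 mm, loose. Origin: centre of its underside, z up.
Things that resemble listed ones, but are neither listed nor needed, are in the scene too. Leave any turquoise look-alike of the bottle alone.

How it is judged:
On the way, in this order (a step that is already met when the one before it is completed fails the run):
1. the bottle stands fully down in the nest, upright, cap not yet home (horizontal distance between bottle and nest below 0.006 m and z of bottle in the frame of nest below 0.003 m and angle between bottle's own z axis and vertical below 0.06 rad), for 0.1 s.
2. the cap is screwed home against its stop with the bottle in the nest (value of joint thread below 0.07 rad and horizontal distance between bottle and nest below 0.006 m and z of bottle in the frame of nest below 0.004 m), for 0.1 s.
At the end, for the whole second after the job is handed in: The cap stands a quarter turn (90 degrees, give or take 20) off its stop, still, gripped by the fingers with more than 3 N; the bottle is upright (within 3.4 degrees), centred in the nest within 6 mm and no more than 4 mm above its floor, at rest (value of joint thread between 1.22 and 1.92 rad and velocity of joint thread between -0.1 and 0.1 rad/s and contact force between the fingers and cap above 3 N and horizontal distance between bottle and nest below 0.006 m and z of bottle in the frame of nest below 0.004 m and angle between bottle's own z axis and vertical below 0.06 rad and linear speed of bottle below 0.03 m/s); the arm keeps its last pose, push and grip.
It fails at once if the bottle is tipped over (angle between bottle's own z axis and vertical above 0.7 rad).
It fails at once if the bottle is dropped or flung (faster than 1 m/s) (linear speed of bottle above 1 m/s).
It fails at once if the beaker is disturbed (distance of beaker from where it was at the start of the episode above 0.03 m or angle between beaker's own z axis and vertical above 0.4 rad).
It fails at once if the tube rack is disturbed (distance of rack from where it was at the start of the episode above 0.03 m or angle between rack's own z axis and vertical above 0.4 rad).
It fails at once if the bench timer is disturbed (distance of timer from where it was at the start of the episode above 0.03 m or angle between timer's own z axis and vertical above 0.4 rad).
It also fails if it takes over 58 s, if anything falls off the work surface, if the arm or the gripper's body presses on something with over 40 N, if the wrist force passes 120 N, or if a joint passes its speed limit or range.

## Working session

There is one attempt and no reset: what is moved stays moved. The work goes in short steps, Python scripts to look and compute and a tool call to move; the robot and the scene stay as the last step left them, time stands still between calls to the robot, and variables do not carry over. Pictures are saved under pics/ and viewed, and the job is handed in when it is done.

Besides the shell and the picture viewer there is one more tool, called after "Call:" as name(argument=value, ...), one argument or row to a line, values as JSON. arm_command: Moves the arm, as the interface text tells. Its arguments: {"type":"object","properties":{"moves":{"type":"array"},"force":{"type":"number"}},"required":["moves"]}

```bash
mkdir -p pics; ls
python3 - <<'E'
from plant import env
import cv2,numpy as np
o=env.get_obs()
for k in o: print(k,np.round(o[k],4).tolist())
for n in ["side","top","wrist"]:
    print(n,env.camera_params(n))
for n in ["side","top","wrist"]:
    cv2.imwrite(f"pics/{n}0.png",cv2.cvtColor(env.grab_frame(n),cv2.COLOR_RGB2BGR))
E
```

```text
pics
clock 0.0
qpos [1.1194, 0.4352, 0.025, 1.5741, -0.0116, 1.134, -0.0751]
qd [0.0028, -0.0002, -0.0012, -0.0008, 0.0002, -0.0009, -0.0005]
tau [0.001, -66.7854, 0.9847, -31.4465, -0.0606, 0.0428, 0.0002]
position [0.2134, -0.5869, 0.245]
orientation [[0.9398, 0.3418, -0.0006], [0.3418, -0.9398, 0.0013], [-0.0001, -0.0015, -1.0]]
contact_force [-0.1274, 0.2181, -0.0081]
moment [-0.0457, -0.0199, -0.0224]
opening 0.0918
side {'fx': 419.0387114296713, 'fy': 419.0387114296713, 'cx': 314.1135518980607, 'cy': 196.13153439985754, 'eye': array([-0.07581139,  0.04695231,  0.86016953]), 'orientation': array([[ 0.52696111,  0.69201217, -0.49338741],
       [-0.84983165,  0.42227512, -0.31538849],
       [-0.00990745,  0.58549371,  0.81061641]])}
top {'fx': 457.8425237907168, 'fy': 457.8425237907168, 'cx': 321.1289926557724, 'cy': 204.56743778416927, 'eye': array([0.26929294, 0.3819315 , 1.15079175]), 'orientation': array([[-0.02884751,  0.99186969, -0.12394493],
       [-0.99941546, -0.02634435,  0.02178781],
       [ 0.01834542,  0.124501  ,  0.99204987]])}
wrist {'fx': 309.70691628693146, 'fy': 309.70691628693146, 'cx': 317.6464342243933, 'cy': 200.72933601802126, 'hand_eye': array([[ 1.09605986e-04,  9.62960740e-01,  2.69641615e-01,
         7.23795700e-02],
       [ 9.99999961e-01, -3.64956831e-05, -2.76152002e-04,
         7.00215322e-04],
       [-2.56082781e-04,  2.69641635e-01, -9.62960707e-01,
        -1.39699496e-01],
       [ 0.00000000e+00,  0.00000000e+00,  0.00000000e+00,
         1.00000000e+00]])}
```

View pics/side0.png

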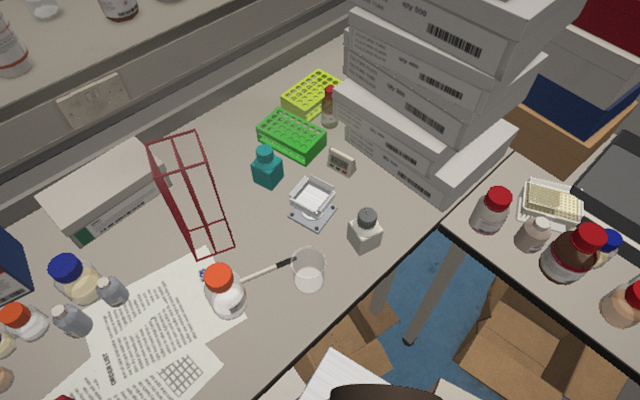

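View pics/top0.png

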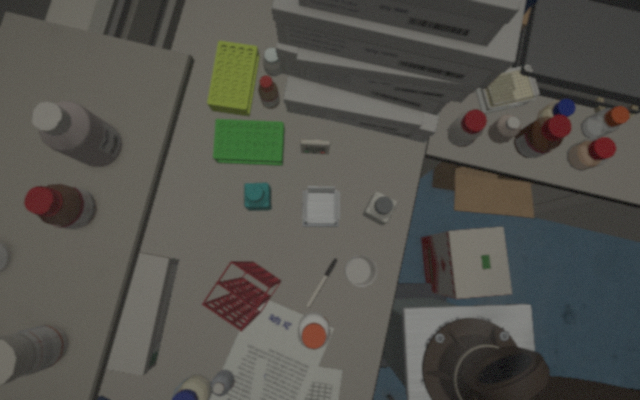

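View pics/wrist0.png

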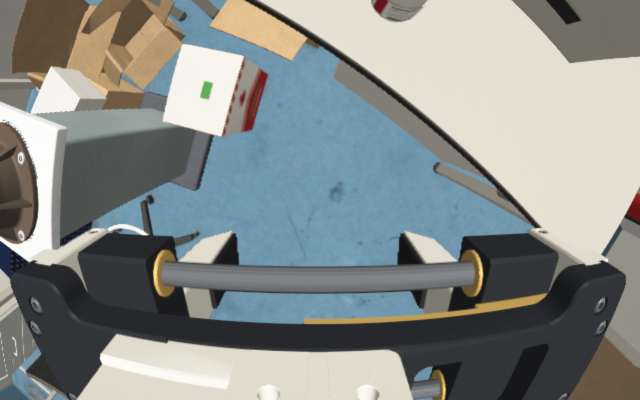

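The side view shows the white bottle with its grey cap at about (366,230), the nest at (313,195), the beaker at (308,270) and the timer at (341,161). The green rack is at (292,135). In the top view the bottle is at (380,207), the nest at (321,206) and the beaker at (360,271).

```bash
cat > h.py <<'E'
import numpy as np,cv2
from plant import env
def ray(name,u,v,obs=None):
    c=env.camera_params(name)
    if name!="wrist":
        d=np.array([(u-c['cx'])/c['fx'],-(v-c['cy'])/c['fy'],-1.]); R=c['orientation'];e=c['eye']
    else:
        a=np.array([u-c['cx'],v-c['cy']]);r=np.hypot(*a);t=r/c['fx']
        a=a/max(r,1e-9)*np.sin(t); d=np.array([a[0],-a[1],-np.cos(t)])
        H=c['hand_eye'];R=obs['orientation']@H[:3,:3];e=np.array(obs['position'])+obs['orientation']@H[:3,3]
    d=R@d
    return np.array(e),d/np.linalg.norm(d)
def onplane(name,u,v,z,obs=None):
    e,d=ray(name,u,v,obs); return e+d*(z-e[2])/d[2]
def two(r1,r2):
    (a,d),(b,f)=r1,r2
    s=np.linalg.lstsq(np.c_[d,-f],b-a,rcond=None)[0]
    p,q=a+d*s[0],b+f*s[1]; return (p+q)/2,np.linalg.norm(p-q)
def proj(name,P,obs=None):
    c=env.camera_params(name); P=np.array(P)
    if name!="wrist":
        p=c['orientation'].T@(P-c['eye']); return np.array([c['cx']+c['fx']*p[0]/-p[2],c['cy']-c['fy']*p[1]/-p[2]])
    H=c['hand_eye'];p=obs['orientation'].T@(P-obs['position']);p=H[:3,:3].T@(p-H[:3,3])
    t=np.arctan2(np.hypot(p[0],p[1]),-p[2]);k=c['fx']*t/np.hypot(p[0],p[1])
    return np.array([c['cx']+k*p[0],c['cy']-k*p[1]])
E
python3 - <<'E'
from h import *
np.set_printoptions(precision=3,suppress=True)
for n,(x0,y0,x1,y1) in {"side":(230,110,430,310),"top":(230,110,430,310)}.items():
    im=cv2.imread(f"pics/{n}0.png")[y0:y1,x0:x1]
    if n=="top": im=cv2.convertScaleAbs(im,alpha=1.6)
    cv2.imwrite(f"pics/{n}0z.png",cv2.resize(im,(600,600),interpolation=cv2.INTER_CUBIC))
print("cap",two(ray("side",367,215),ray("top",383,206)))
print("bottle",onplane("top",381,207,.05),"nest",onplane("top",321,206,.08))
print("beaker",onplane("top",360,271,.09),"timer",onplane("top",315,146,.05))
E
```

```text
cap (array([0.393, 0.216, 0.115]), np.float64(0.003741038976054288))
bottle [0.397 0.213 0.05 ] nest [0.4   0.359 0.08 ]
beaker [0.246 0.274 0.09 ] timer [0.553 0.369 0.05 ]
```

View pics/side0z.png

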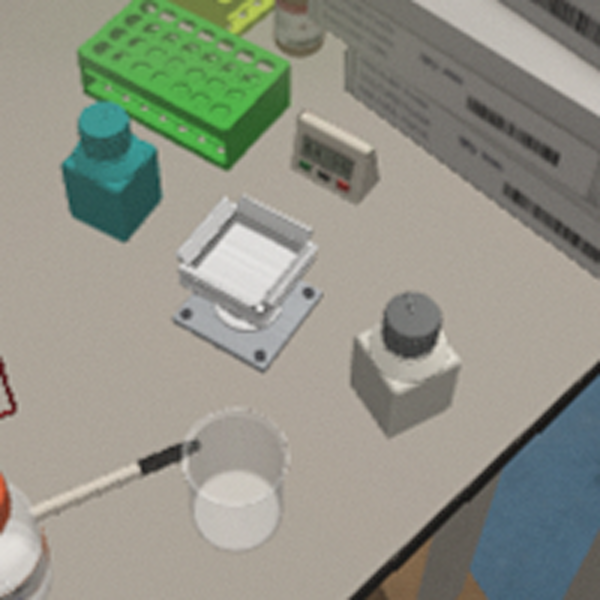

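View pics/top0z.png

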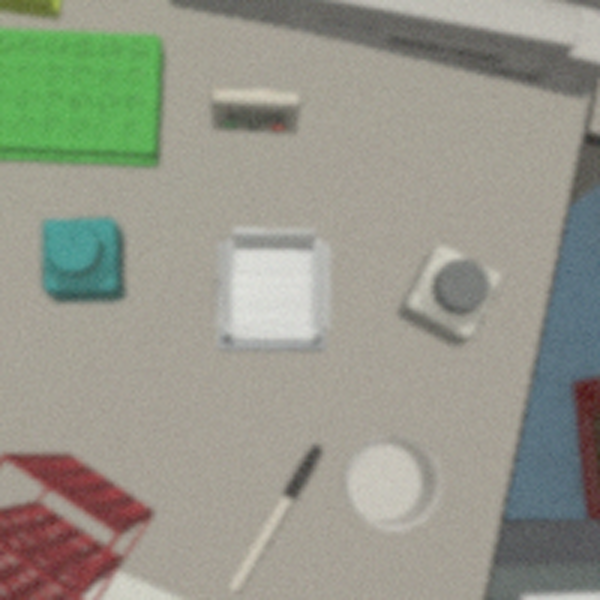

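The two cap rays cross 4 mm apart at z = 0.115, which fits the given height. The nest is near (0.40, 0.36), all within reach. I'll swing over along an arc in front of the robot while spinning the wrist negatively, so it has clockwise range left for screwing.

Call:
arm_command(
  moves=[
    {"tx": 40, "ty": -30, "tz": -20, "spin": -0.18},
    {"tx": 80, "ty": -60, "tz": -40, "spin": -0.36},
    {"tx": 120, "ty": -92, "tz": -60, "spin": -0.54},
    {"tx": 160, "ty": -123, "tz": -60, "spin": -0.72},
    {"tx": 200, "ty": -154, "tz": -60, "spin": -0.9},
    {"tx": 235, "ty": -185, "tz": -60, "spin": -1.08},
    {"tx": 272, "ty": -216, "tz": -60, "spin": -1.26},
    {"tx": 310, "ty": -246, "tz": -60, "spin": -1.44},
  ],
)

```text
$.moves[0]: bad value
```

```bash
cat > st.py <<'E'
from h import *
import sys
np.set_printoptions(precision=4,suppress=True)
o=env.get_obs();R=np.array(o['orientation']);p=np.array(o['position'])
print("t",o['clock'],"q",np.array(o['qpos']),"p",p,"yawx",np.arctan2(R[1,0],R[0,0]),"F",np.array(o['contact_force']),"M",np.array(o['moment']),"open",o['opening'])
if len(sys.argv)>3: print("shift mm",R.T@(np.array([float(a) for a in sys.argv[1:4]])-p)*1000)
E
python3 st.py 0.37 0.19 0.3
```

```text
t 0.15 q [ 1.1194  0.4351  0.025   1.5739 -0.0116  1.134  -0.0751] p [ 0.2134 -0.587   0.2451] yawx 0.3487028761347276 F [-0.1513  0.9534  0.2945] M [-0.0275  0.0081 -0.0371] open 0.09192716408586288
shift mm [ 412.6515 -676.8455  -54.1144]
```

The call was refused whole, most likely because the rows need every field, so I'll add `fingers`.

Call:
arm_command(
  moves=[
    {"tx": 40, "ty": -30, "tz": -20, "spin": -0.18, "fingers": 0},
    {"tx": 80, "ty": -60, "tz": -40, "spin": -0.36, "fingers": 0},
    {"tx": 120, "ty": -92, "tz": -60, "spin": -0.54, "fingers": 0},
    {"tx": 160, "ty": -123, "tz": -60, "spin": -0.72, "fingers": 0},
    {"tx": 200, "ty": -154, "tz": -60, "spin": -0.9, "fingers": 0},
    {"tx": 235, "ty": -185, "tz": -60, "spin": -1.08, "fingers": 0},
    {"tx": 272, "ty": -216, "tz": -60, "spin": -1.26, "fingers": 0},
    {"tx": 310, "ty": -246, "tz": -60, "spin": -1.44, "fingers": 0},
  ],
)

```text
clock: 1.15
position: [0.4211, -0.2486, 0.3054]
orientation: [[-0.222, 0.975, -0.001], [0.975, 0.222, 0.001], [0.001, -0.0, -1.0]]
contact_force: [1.4, -0.5, -0.8]
opening: 0.0921
```

```bash
python3 st.py 0.37 0.19 0.3
```

```text
t 1.15 q [ 0.7804  0.1992 -0.4217  1.7748  0.0868  1.1869  0.557 ] p [ 0.4211 -0.2486  0.3054] yawx 1.7944020936867657 F [ 1.3911 -0.5178 -0.8304] M [-0.0188 -0.1698  0.013 ] open 0.09205215104562345
shift mm [438.99    47.3978   5.7986]
```

Call:
arm_command(
  moves=[
    {"tx": 55, "ty": 6, "tz": 0, "spin": -0.18, "fingers": 0},
    {"tx": 110, "ty": 12, "tz": 0, "spin": -0.36, "fingers": 0},
    {"tx": 165, "ty": 18, "tz": 0, "spin": -0.54, "fingers": 0},
    {"tx": 220, "ty": 24, "tz": 0, "spin": -0.72, "fingers": 0},
    {"tx": 275, "ty": 30, "tz": 0, "spin": -0.9, "fingers": 0},
    {"tx": 330, "ty": 36, "tz": 0, "spin": -1.08, "fingers": 0},
    {"tx": 385, "ty": 42, "tz": 0, "spin": -1.26, "fingers": 0},
    {"tx": 440, "ty": 47, "tz": 0, "spin": -1.44, "fingers": 0},
  ],
)

```text
clock: 2.15
position: [0.3689, 0.1923, 0.3059]
orientation: [[-0.995, -0.098, 0.0], [-0.098, 0.995, 0.001], [-0.0, 0.001, -1.0]]
contact_force: [1.3, 0.1, -0.2]
opening: 0.0913
```

```bash
python3 st.py 0.393 0.214 0.3
python3 - <<'E'
from h import *
import pickle
o=env.get_obs(); f=env.grab_frame("wrist"); pickle.dump((o,f),open("w1.pkl","wb"))
cv2.imwrite("pics/w1.png",f[...,::-1])
E
```

```text
t 2.15 q [ 0.2768  0.1354 -0.9572  1.8922  0.1197  1.1732  0.9462] p [0.3689 0.1923 0.3059] yawx -3.0436062016658574 F [ 1.292   0.0786 -0.2212] M [ 0.132  -0.2671 -0.0385] open 0.09131776728130708
shift mm [-26.11    19.2141   5.9581]
```

View pics/w1.png

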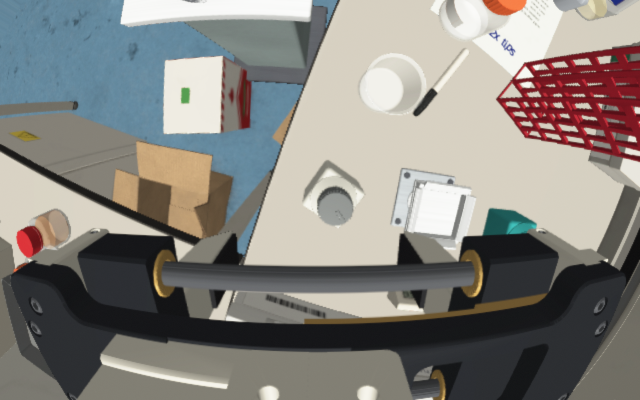

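The wrist view shows the cap at (335,206), the bottle shoulder corners around it at (333,165) and (305,205), and the nest at (440,212). Zooming in to measure.

Run:
```python
import pickle,cv2
o,f=pickle.load(open("w1.pkl","rb"))
im=f[...,::-1][150:240,290:500]
cv2.imwrite("pics/w1z.png",cv2.resize(im,(798,342),interpolation=cv2.INTER_CUBIC))
from h import *
np.set_printoptions(precision=4,suppress=True)
print("cap top",onplane("wrist",336,206,.117,o), two(ray("wrist",336,206,o),ray("top",383,206)))
print("nest",onplane("wrist",440,212,.075,o))
```

```text
cap top [0.3924 0.2144 0.117 ] (array([0.3937, 0.216 , 0.1084]), np.float64(0.0029930537706185944))
nest [0.3997 0.3578 0.075 ]
```

View pics/w1z.png

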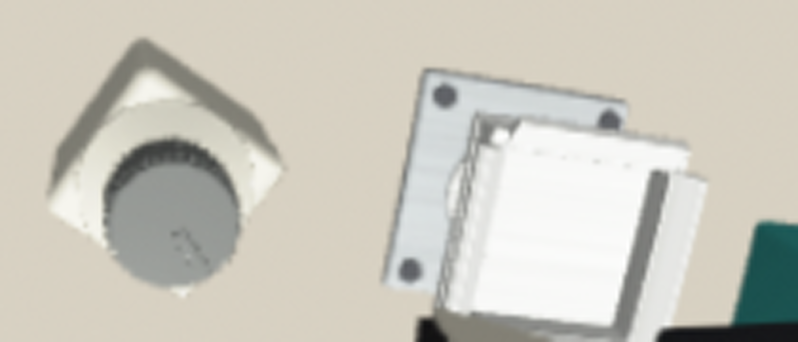

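Run:
```python
import pickle
from h import *
np.set_printoptions(precision=4,suppress=True)
o,f=pickle.load(open("w1.pkl","rb"))
hsv=cv2.cvtColor(f,cv2.COLOR_RGB2HSV); 
crop=f[150:240,290:370].astype(int); g=crop.mean(2)
m=((g>125)&(g<165)&(np.ptp(crop,axis=2)<14)).astype(np.uint8)
m=cv2.morphologyEx(m,cv2.MORPH_OPEN,np.ones((3,3),np.uint8))
cs,_=cv2.findContours(m,cv2.RETR_EXTERNAL,cv2.CHAIN_APPROX_NONE)
c=max(cs,key=cv2.contourArea); e=cv2.fitEllipse(cv2.convexHull(c)); print(e)
u,v=e[0][0]+290,e[0][1]+150
P=onplane("wrist",u,v,.117,o);print("cap",P)
a=max(e[1])/2; print("diam", np.linalg.norm(onplane("wrist",u-a,v,.117,o)-onplane("wrist",u+a,v,.117,o)))
Z=lambda x,y,z:onplane("wrist",290+x/3.8,150+y/3.8,z,o)
L,T,Rr=Z(49,207,.072),Z(148,71,.072),Z(285,168,.072)
print(L,T,Rr,"diag",np.linalg.norm(L-Rr),"ctr",(L+Rr)/2)
ang=lambda d:np.degrees(np.arctan2(d[1],d[0]))
print("diag ang-45 mod90",(ang(Rr-L)-45)%90,"edges",ang(T-L)%90,ang(Rr-T)%90)
A,B,C=Z(425,70,.006),Z(628,103,.006),Z(382,284,.006)
print("foot",A,B,C,np.linalg.norm(A-B),np.linalg.norm(A-C),ang(B-A),ang(C-A),"centre",(B+C)/2)
m0=Z(180,236,.117);m1=Z(208,265,.117);print("mark ang",ang(m1-m0))
```

```text
((45.31005859375, 58.604347229003906), (31.398767471313477, 35.03899383544922), 83.94255828857422)
cap [0.3955 0.214  0.117 ]
diam 0.03907596564606672
[0.4077 0.1768 0.072 ] [0.3591 0.2046 0.072 ] [0.3867 0.2531 0.072 ] diag 0.07916455042872966 ctr [0.3972 0.215  0.072 ]
diag ang-45 mod90 60.35812013832755 edges 60.233239492818996 60.42780199932836
foot [0.3581 0.3152 0.006 ] [0.3608 0.4049 0.006 ] [0.4467 0.3121 0.006 ] 0.08969699790516084 0.08862649841060923 88.2752086069338 -2.049844457204553 centre [0.4037 0.3585 0.006 ]
mark ang 48.82814255715226
```

The bottle is at (0.396, 0.2145) with a yaw of 60.3° mod 90, and three edges agree on that. The nest foot measures 89–90 mm, matching the given 90, with its yaw at -1.9°. The cap diameter reads 39 mm, matching 40. I'll descend over the cap.

```bash
python3 st.py 0.396 0.2145 0.107
python3 - <<'E'
from h import *
np.set_printoptions(precision=4,suppress=True)
Z=lambda x,y,z:onplane("top",230+x/3,110+y/3,z)
print("rim", [Z(*c,.085) for c in [(218,230),(330,232),(326,349),(219,346)]], sum(Z(*c,.085) for c in [(218,230),(330,232),(326,349),(219,346)])/4)
print("floor", Z(272,294,.06), "cap",Z(461,286,.117))
E
```

```text
t 2.2 q [ 0.2701  0.1382 -0.9667  1.8892  0.1195  1.172   0.9463] p [0.367  0.1995 0.3067] yawx -3.0278064595221155 F [-1.0538  5.2024  1.1578] M [ 0.5149 -0.0827 -0.0274] open 0.09175091952748544
shift mm [-30.199   10.5839 199.793 ]
rim [array([0.4461, 0.4008, 0.085 ]), array([0.4422, 0.3128, 0.085 ]), array([0.3502, 0.3191, 0.085 ]), array([0.3548, 0.4022, 0.085 ])] [0.3983 0.3587 0.085 ]
floor [0.3973 0.3593 0.06  ] cap [0.3929 0.2166 0.117 ]
```

Call:
arm_command(
  moves=[
    {"tx": -15, "ty": 5, "tz": 50, "spin": 0, "fingers": 0},
    {"tx": -30, "ty": 10, "tz": 100, "spin": 0, "fingers": 0},
    {"tx": -30, "ty": 10, "tz": 130, "spin": 0, "fingers": 0},
    {"tx": -30, "ty": 10, "tz": 130, "spin": 0, "fingers": 0},
    {"tx": -30, "ty": 10, "tz": 130, "spin": 0, "fingers": 0},
  ],
)

```text
clock: 2.82
position: [0.3962, 0.2139, 0.1779]
orientation: [[-0.994, -0.114, 0.002], [-0.114, 0.994, 0.006], [-0.003, 0.006, -1.0]]
contact_force: [0.7, -0.7, 1.7]
opening: 0.0917
```

```bash
python3 st.py 0.396 0.2145 0.107
python3 - <<'E'
from h import *
import pickle
o=env.get_obs(); f=env.grab_frame("wrist"); pickle.dump((o,f),open("w2.pkl","wb"))
cv2.imwrite("pics/w2.png",cv2.resize(f[100:300,220:500,::-1],(784,560)))
E
```

```text
t 2.825 q [ 0.1079  0.3634 -0.8932  2.0198  0.3535  0.9133  0.7123] p [0.3962 0.2139 0.1779] yawx -3.0277841908395637 F [ 0.6765 -0.6985  1.6513] M [ 0.07   -0.148   0.0123] open 0.09173350914962407
shift mm [ 0.2699  0.2041 70.9211]
```

View pics/w2.png

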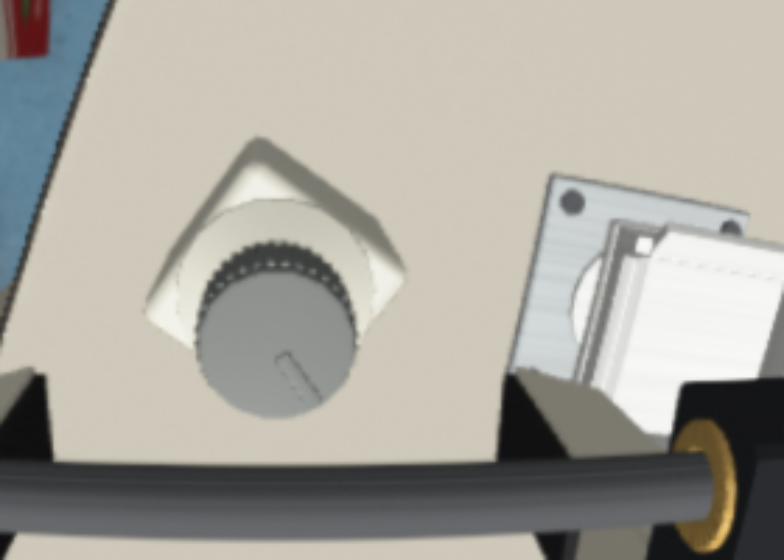

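The cap top is centred at zoom (277,343), mid-way between the fingers, and its mark runs (283,357) to (318,401).

Run:
```python
from h import *
import pickle
np.set_printoptions(precision=4,suppress=True)
o,f=pickle.load(open("w2.pkl","rb"))
Z=lambda x,y,z:onplane("wrist",220+x/2.8,100+y/2.8,z,o)
print(Z(277,343,.117),"d",np.linalg.norm(Z(195,343,.117)-Z(358,343,.117)))
d=Z(318,401,.117)-Z(283,357,.117);print("mark",np.degrees(np.arctan2(d[1],d[0])))
L,Rr=Z(147,309,.072),Z(406,271,.072);d=Rr-L
print((L+Rr)/2,np.degrees(np.arctan2(d[1],d[0]))-45)
A,B=Z(552,175,.006),Z(748,213,.006);C=Z(510,372,.006)
print(A,B,np.linalg.norm(A-B),np.degrees(np.arctan2(*(B-A)[1::-1])),np.degrees(np.arctan2(*(C-A)[1::-1])))
c,s=np.cos(-.033),np.sin(-.033); print("ctr",A[:2]+.045*np.array([c,s])+.045*np.array([-s,c]))
```

```text
[0.3954 0.2143 0.117 ] d 0.04014473342291642
mark 43.16076109140847
[0.395  0.2143 0.072 ] 60.13127848709591
[0.3579 0.3151 0.006 ] [0.3604 0.4048 0.006 ] 0.08974825921125278 88.40499698989761 -1.256669036795816
ctr [0.4044 0.3586]
```

Call:
arm_command(
  moves=[
    {"tx": 1, "ty": 0, "tz": 25, "spin": 0, "fingers": 0},
    {"tx": 1, "ty": 0, "tz": 50, "spin": 0, "fingers": 0},
    {"tx": 1, "ty": 0, "tz": 65, "spin": 0, "fingers": 0},
    {"tx": 1, "ty": 0, "tz": 71, "spin": 0, "fingers": 0},
    {"tx": 1, "ty": 0, "tz": 71, "spin": 0, "fingers": 0},
    {"tx": 1, "ty": 0, "tz": 71, "spin": 0, "fingers": 0},
  ],
)

```text
clock: 3.62
position: [0.3961, 0.2146, 0.1079]
orientation: [[-0.994, -0.113, 0.004], [-0.113, 0.994, 0.007], [-0.005, 0.006, -1.0]]
contact_force: [-0.3, -0.1, 0.1]
opening: 0.0919
```

Call:
arm_command(
  moves=[
    {"tx": 0, "ty": 0, "tz": 0, "spin": 0, "fingers": 60},
    {"tx": 0, "ty": 0, "tz": 0, "spin": 0, "fingers": 120},
    {"tx": 0, "ty": 0, "tz": 0, "spin": 0, "fingers": 180},
    {"tx": 0, "ty": 0, "tz": 0, "spin": 0, "fingers": 200},
    {"tx": 0, "ty": 0, "tz": 0, "spin": 0, "fingers": 200},
    {"tx": 0, "ty": 0, "tz": 0, "spin": 0, "fingers": 200},
  ],
  force=25,
)

```text
clock: 4.38
position: [0.396, 0.2147, 0.1079]
orientation: [[-0.994, -0.113, 0.004], [-0.113, 0.994, 0.007], [-0.005, 0.006, -1.0]]
contact_force: [-0.4, -0.6, 0.1]
opening: 0.0392
```

```bash
python3 st.py
```

```text
t 4.375 q [ 0.0189  0.4616 -0.8115  2.1006  0.4825  0.7635  0.5876] p [0.396  0.2147 0.1079] yawx -3.0281185008993132 F [-0.3837 -0.6026  0.117 ] M [ 0.1153 -0.0688 -0.006 ] open 0.0392215990486749
```

Gripped, with the opening at 39 mm as expected for the cap. Lifting now.

Call:
arm_command(
  moves=[
    {"tx": 0, "ty": 0, "tz": -8, "spin": 0, "fingers": 200},
    {"tx": 0, "ty": 0, "tz": -25, "spin": 0, "fingers": 200},
    {"tx": 0, "ty": 0, "tz": -50, "spin": 0, "fingers": 200},
    {"tx": 0, "ty": 0, "tz": -75, "spin": 0, "fingers": 200},
    {"tx": 0, "ty": 0, "tz": -100, "spin": 0, "fingers": 200},
    {"tx": 0, "ty": 0, "tz": -120, "spin": 0, "fingers": 200},
    {"tx": 0, "ty": 0, "tz": -130, "spin": 0, "fingers": 200},
  ],
)

```text
clock: 5.25
position: [0.3957, 0.2142, 0.2397]
orientation: [[-0.994, -0.113, 0.006], [-0.113, 0.994, 0.007], [-0.007, 0.007, -1.0]]
contact_force: [-0.5, 0.8, -3.5]
opening: 0.0395
```

```bash
python3 st.py 0.403 0.3585 0.238;python3 - <<'E'
from h import *
import pickle
o=env.get_obs(); f=env.grab_frame("wrist"); pickle.dump((o,f),open("w3.pkl","wb"))
cv2.imwrite("pics/w3.png",cv2.resize(f[100:300,220:500,::-1],(784,560)))
E
```

```text
t 5.25 q [ 0.1753  0.2826 -0.944   1.938   0.2632  1.0408  0.8018] p [0.3957 0.2142 0.2397] yawx -3.027993306110283 F [-0.4893  0.7672 -3.4623] M [ 0.146  -0.1074  0.0146] open 0.039450951592776985
shift mm [-23.5902 142.5749   2.7936]
```

View pics/w3.png

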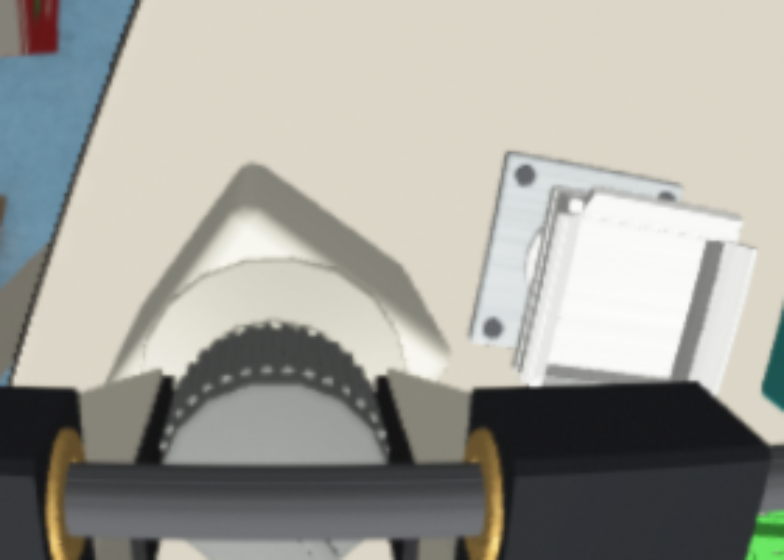

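The bottle hangs from the cap, upright between the pads, and the force has gone up about 3.5 N, close to its weight. The nest is empty at about (640,290). I'll carry it across and turn it by -0.486 rad to match the nest.

Call:
arm_command(
  moves=[
    {"tx": -3, "ty": 20, "tz": 0, "spin": -0.06, "fingers": 200},
    {"tx": -7, "ty": 44, "tz": 0, "spin": -0.14, "fingers": 200},
    {"tx": -11, "ty": 70, "tz": 0, "spin": -0.22, "fingers": 200},
    {"tx": -16, "ty": 96, "tz": 0, "spin": -0.31, "fingers": 200},
    {"tx": -20, "ty": 122, "tz": 0, "spin": -0.4, "fingers": 200},
    {"tx": -23, "ty": 137, "tz": 0, "spin": -0.46, "fingers": 200},
    {"tx": -24, "ty": 143, "tz": 0, "spin": -0.487, "fingers": 200},
    {"tx": -24, "ty": 143, "tz": 0, "spin": -0.487, "fingers": 200},
  ],
)

```text
clock: 6.3
position: [0.4036, 0.3587, 0.2411]
orientation: [[-0.825, -0.565, 0.006], [-0.565, 0.825, 0.007], [-0.009, 0.002, -1.0]]
contact_force: [-0.3, -0.8, -2.1]
opening: 0.0394
```

```bash
python3 st.py 0.403 0.3585 0.238;python3 - <<'E'
from h import *
import pickle
o=env.get_obs(); f=env.grab_frame("wrist"); pickle.dump((o,f),open("w4.pkl","wb"))
cv2.imwrite("pics/w4.png",cv2.resize(f[100:300,220:500,::-1],(784,560)))
f=env.grab_frame("side")
cv2.imwrite("pics/s4.png",cv2.resize(f[120:250,220:420,::-1],(800,520),interpolation=cv2.INTER_CUBIC))
f=env.grab_frame("top")
cv2.imwrite("pics/t4.png",cv2.resize(f[120:270,240:440,::-1],(800,600),interpolation=cv2.INTER_CUBIC))
E
```

```text
t 6.3 q [-0.1093  0.4799 -1.0043  1.7385  0.4409  1.1591  0.9301] p [0.4036 0.3587 0.2411] yawx -2.541424151467561 F [-0.2841 -0.8213 -2.1129] M [ 0.0854 -0.1152 -0.0069] open 0.0393896692013486
shift mm [0.6192 0.1135 3.0495]
```

View pics/w4.png

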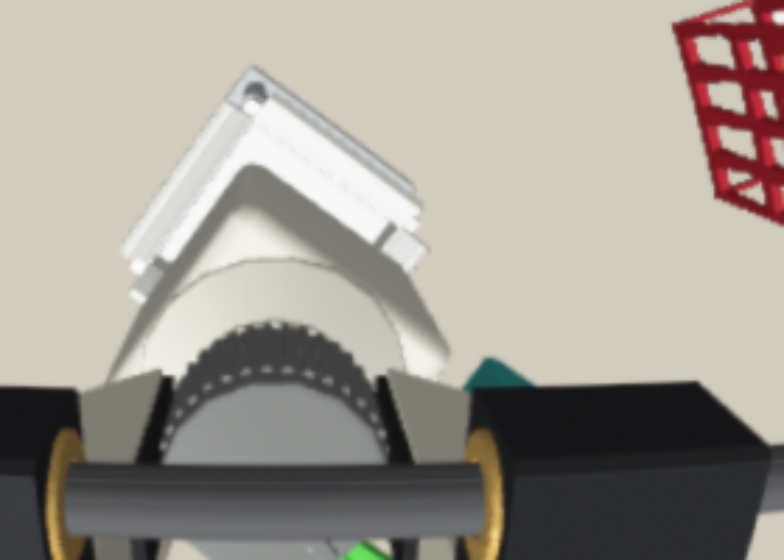

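View pics/s4.png

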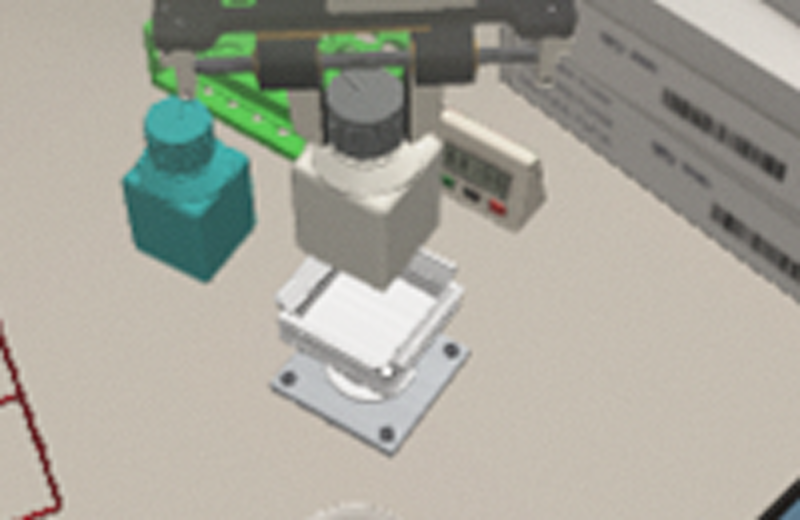

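View pics/t4.png

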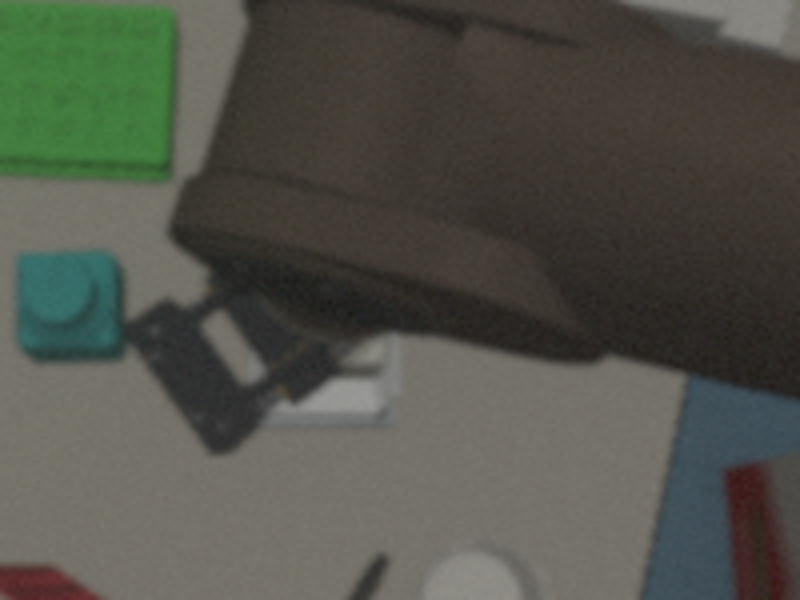

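Run:
```python
from h import *
import pickle
np.set_printoptions(precision=4,suppress=True)
o,f=pickle.load(open("w4.pkl","rb"))
Z=lambda x,y,z:onplane("wrist",220+x/2.8,100+y/2.8,z,o)
F=Z(255,66,.006);print("foot corner",F,"bottom corner",Z(252,164,.133))
for a in (-.033,):
    c,s=np.cos(a),np.sin(a);print("nest ctr",F[:2]+.045*np.array([c-s,s+c]))
    print("bottle ctr",Z(252,164,.133)[:2]+.029*np.array([c-s,s+c]))
# foot right edge & bottle bottom right edge dirs
d=Z(416,186,.006)-F;print("foot edge",np.degrees(np.arctan2(d[1],d[0])))
d=Z(400,263,.133)-Z(262,170,.133);print("bottle edge",np.degrees(np.arctan2(d[1],d[0])))
# foot left/front corners in side view for nest centre
S=lambda x,y,z:onplane("side",220+x/4,120+y/4,z)
l,b,r=S(272,385,.006),S(391,454,.006),S(470,351,.006)
print("side foot",l,b,r,"ctr",(l+r)/2,np.linalg.norm(l-b),np.linalg.norm(b-r))
print("side bottle bottom front corner",S(380,287,.133), "caps",S(364,92,.249))
```

```text
foot corner [0.357  0.3171 0.006 ] bottom corner [0.376  0.3319 0.133 ]
nest ctr [0.4035 0.3606]
bottle ctr [0.4059 0.3599]
foot edge 88.05044407691778
bottle edge 90.29793652370131
side foot [0.3597 0.4017 0.006 ] [0.356  0.3146 0.006 ] [0.4441 0.3115 0.006 ] ctr [0.4019 0.3566 0.006 ] 0.08720557673815933 0.08812747845648582
side bottle bottom front corner [0.3777 0.3344 0.133 ] caps [0.4033 0.3584 0.249 ]
```

The nest centre comes out at (0.4035, 0.3606) from the wrist view and (0.402, 0.357) from the side view. The bottle is within 3 mm and about 2° of that, inside what the flared lips can guide. Lowering.

Call:
arm_command(
  moves=[
    {"tx": 0, "ty": 0, "tz": 15, "spin": 0, "fingers": 200},
    {"tx": 0, "ty": 0, "tz": 30, "spin": 0, "fingers": 200},
    {"tx": 0, "ty": 0, "tz": 42, "spin": 0, "fingers": 200},
    {"tx": 0, "ty": 0, "tz": 50, "spin": 0, "fingers": 200},
    {"tx": 0, "ty": 0, "tz": 56, "spin": 0, "fingers": 200},
    {"tx": 0, "ty": 0, "tz": 60, "spin": 0, "fingers": 200},
  ],
)

```text
clock: 7.2
position: [0.4042, 0.3587, 0.181]
orientation: [[-0.826, -0.564, 0.007], [-0.564, 0.826, 0.007], [-0.009, 0.002, -1.0]]
contact_force: [0.3, 0.6, -1.5]
opening: 0.0391
```

Call:
arm_command(
  moves=[
    {"tx": 0, "ty": 0, "tz": 4, "spin": 0, "fingers": 200},
    {"tx": 0, "ty": 0, "tz": 7, "spin": 0, "fingers": 200},
    {"tx": 0, "ty": 0, "tz": 10, "spin": 0, "fingers": 200},
    {"tx": 0, "ty": 0, "tz": 10, "spin": 0, "fingers": 200},
  ],
)

```text
clock: 7.7
position: [0.4042, 0.3587, 0.1708]
orientation: [[-0.826, -0.564, 0.006], [-0.564, 0.826, 0.007], [-0.009, 0.002, -1.0]]
contact_force: [0.1, -0.2, -2.1]
opening: 0.0397
```

```bash
python3 st.py 0.403 0.359 0.168
```

```text
t 7.7 q [-0.1536  0.5508 -0.9511  1.8265  0.5232  1.0281  0.8572] p [0.4042 0.3587 0.1708] yawx -2.542445018139941 F [ 0.0639 -0.2216 -2.1153] M [ 0.1111 -0.1339  0.0523] open 0.03971264017972074
shift mm [0.8712 0.9259 2.8283]
```

Call:
arm_command(
  moves=[
    {"tx": 0, "ty": 0, "tz": 2, "spin": 0, "fingers": 200},
    {"tx": 0, "ty": 0, "tz": 3, "spin": 0, "fingers": 200},
    {"tx": 0, "ty": 0, "tz": 3.5, "spin": 0, "fingers": 200},
    {"tx": 0, "ty": 0, "tz": 3.5, "spin": 0, "fingers": 200},
  ],
)

```text
clock: 8.2
position: [0.4047, 0.3589, 0.1678]
orientation: [[-0.826, -0.564, 0.007], [-0.564, 0.826, 0.007], [-0.01, 0.002, -1.0]]
contact_force: [1.0, -1.3, 4.2]
opening: 0.0394
```

```bash
python3 st.py 0.403 0.359 0.168;python3 - <<'E'
from h import *
f=env.grab_frame("side")
cv2.imwrite("pics/s5.png",cv2.resize(f[120:250,220:420,::-1],(800,520),interpolation=cv2.INTER_CUBIC))
E
```

```text
t 8.2 q [-0.156   0.5542 -0.9481  1.8296  0.5279  1.022   0.8533] p [0.4047 0.3589 0.1678] yawx -2.542782035172099 F [ 1.0442 -1.257   4.2368] M [-0.2437 -0.2669  0.0722] open 0.039385521354201876
shift mm [ 1.3105  1.044  -0.2061]
```

View pics/s5.png

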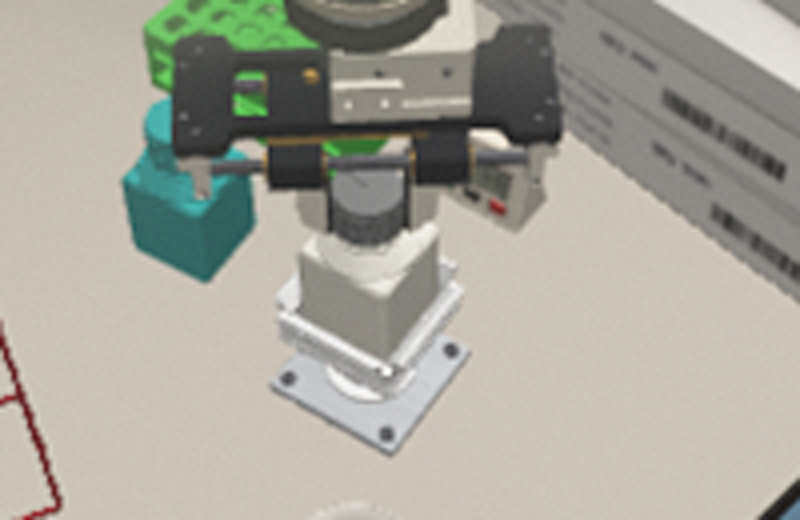

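The bottle is seated. The TCP is at z = 0.1678 against the predicted 0.168, with a 4 N upward reaction, and the side view shows the body down between the lips. The mark is -17° from the bottle's sides (mod 90). If the mark lines up with the bottle's x axis at home, the thread starts near 73° (1.27 rad). Screwing in steps.

Call:
arm_command(
  moves=[
    {"tx": 0, "ty": 0, "tz": 0.1, "spin": 0.15, "fingers": 200},
    {"tx": 0, "ty": 0, "tz": 0.2, "spin": 0.3, "fingers": 200},
    {"tx": 0, "ty": 0, "tz": 0.3, "spin": 0.45, "fingers": 200},
    {"tx": 0, "ty": 0, "tz": 0.4, "spin": 0.6, "fingers": 200},
    {"tx": 0, "ty": 0, "tz": 0.5, "spin": 0.75, "fingers": 200},
    {"tx": 0, "ty": 0, "tz": 0.6, "spin": 0.9, "fingers": 200},
    {"tx": 0, "ty": 0, "tz": 0.6, "spin": 0.9, "fingers": 200},
  ],
)

```text
clock: 9.12
position: [0.4043, 0.3592, 0.1673]
orientation: [[-0.955, 0.295, 0.007], [0.295, 0.955, 0.007], [-0.005, 0.009, -1.0]]
contact_force: [-1.0, -0.5, 1.7]
opening: 0.0395
```

```bash
python3 st.py 0.403 0.359 0.168;python3 - <<'E'
from h import *
import pickle
o=env.get_obs(); f=env.grab_frame("wrist"); pickle.dump((o,f),open("w6.pkl","wb"))
cv2.imwrite("pics/w6.png",cv2.resize(f[100:300,220:500,::-1],(784,560)))
E
```

```text
t 9.125 q [-0.2965  0.478  -0.7233  1.8408  0.3844  0.9559  0.0836] p [0.4043 0.3592 0.1673] yawx 2.841777868647208 F [-1.013  -0.5182  1.72  ] M [-0.0209 -0.0755 -0.0623] open 0.03945555173100863
shift mm [ 1.1945 -0.529  -0.7034]
```

View pics/w6.png

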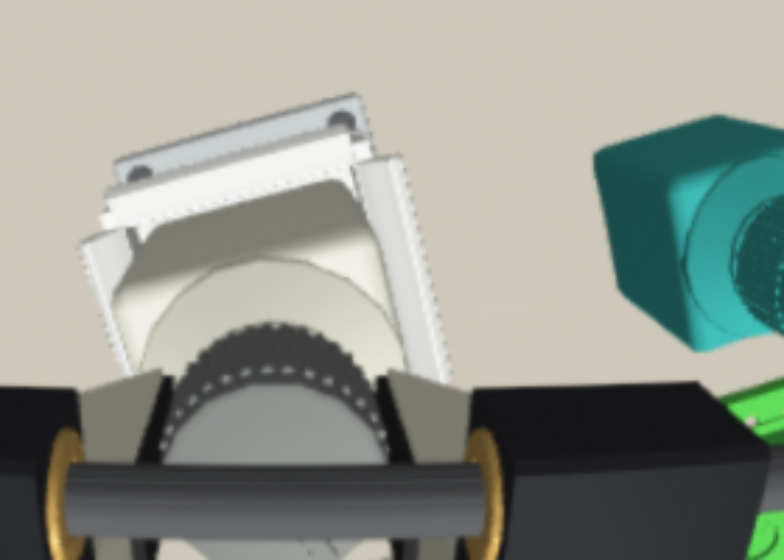

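The cap has turned with the gripper: the mark is still at (318,545), so there's no slip. The bottle stays seated and square in the nest, and the moment of -0.06 N m is just thread friction. Continuing in smaller steps towards the stop.

Call:
arm_command(
  moves=[
    {"tx": 0, "ty": 0, "tz": 0.1, "spin": 0.1, "fingers": 200},
    {"tx": 0, "ty": 0, "tz": 0.1, "spin": 0.2, "fingers": 200},
    {"tx": 0, "ty": 0, "tz": 0.2, "spin": 0.25, "fingers": 200},
    {"tx": 0, "ty": 0, "tz": 0.2, "spin": 0.25, "fingers": 200},
  ],
)

```text
clock: 9.68
position: [0.4044, 0.3592, 0.1671]
orientation: [[-0.855, 0.518, 0.007], [0.518, 0.855, 0.007], [-0.003, 0.01, -1.0]]
contact_force: [-0.6, -0.2, 3.0]
opening: 0.0393
```

```bash
python3 st.py
```

```text
t 9.675 q [-0.3367  0.4625 -0.6635  1.844   0.3489  0.9426 -0.1284] p [0.4044 0.3592 0.1671] yawx 2.597164812418443 F [-0.6217 -0.2069  2.9879] M [-0.1774 -0.2382 -0.0553] open 0.03927859153337573
```

Call:
arm_command(
  moves=[
    {"tx": 0, "ty": 0, "tz": 0.05, "spin": 0.08, "fingers": 200},
    {"tx": 0, "ty": 0, "tz": 0.1, "spin": 0.15, "fingers": 200},
    {"tx": 0, "ty": 0, "tz": 0.1, "spin": 0.15, "fingers": 200},
  ],
)

```text
clock: 10.05
position: [0.4038, 0.3593, 0.1671]
orientation: [[-0.771, 0.637, 0.007], [0.637, 0.771, 0.007], [-0.001, 0.01, -1.0]]
contact_force: [-2.3, -0.3, 4.7]
opening: 0.0397
```

```bash
python3 st.py
```

```text
t 10.05 q [-0.3617  0.4538 -0.628   1.8463  0.3276  0.9358 -0.2561] p [0.4038 0.3593 0.1671] yawx 2.450978517531687 F [-2.2843 -0.2962  4.6506] M [-0.2559  0.4609  0.2521] open 0.03971952219023984
```

Call:
arm_command(
  moves=[
    {"tx": 0, "ty": 0, "tz": 0, "spin": 0.05, "fingers": 200},
    {"tx": 0, "ty": 0, "tz": 0, "spin": 0.1, "fingers": 200},
    {"tx": 0, "ty": 0, "tz": 0, "spin": 0.1, "fingers": 200},
  ],
)

```text
clock: 10.42
position: [0.4038, 0.3586, 0.167]
orientation: [[-0.706, 0.708, 0.007], [0.708, 0.706, 0.005], [-0.001, 0.009, -1.0]]
contact_force: [-2.2, -3.0, 4.7]
opening: 0.0399
```

```bash
python3 st.py;python3 - <<'E'
from h import *
import pickle
o=env.get_obs(); f=env.grab_frame("wrist"); pickle.dump((o,f),open("w7.pkl","wb"))
cv2.imwrite("pics/w7.png",cv2.resize(f[100:320,220:500,::-1],(752,591)))
f=env.grab_frame("side")
cv2.imwrite("pics/s7.png",cv2.resize(f[120:250,220:420,::-1],(800,520),interpolation=cv2.INTER_CUBIC))
E
python3 st.py
```

```text
t 10.425 q [-0.378   0.4481 -0.6043  1.8481  0.3145  0.9323 -0.3399] p [0.4038 0.3586 0.167 ] yawx 2.3548317637894893 F [-2.2293 -2.9632  4.6695] M [-0.751   0.1536  0.5843] open 0.039939950102709
t 10.525 q [-0.3778  0.4482 -0.6045  1.848   0.3145  0.9324 -0.3393] p [0.4038 0.3586 0.167 ] yawx 2.35539157992879 F [-0.2354 -3.7654  3.8539] M [-0.6688  0.1563  0.5688] open 0.03916236121875532
```

View pics/w7.png

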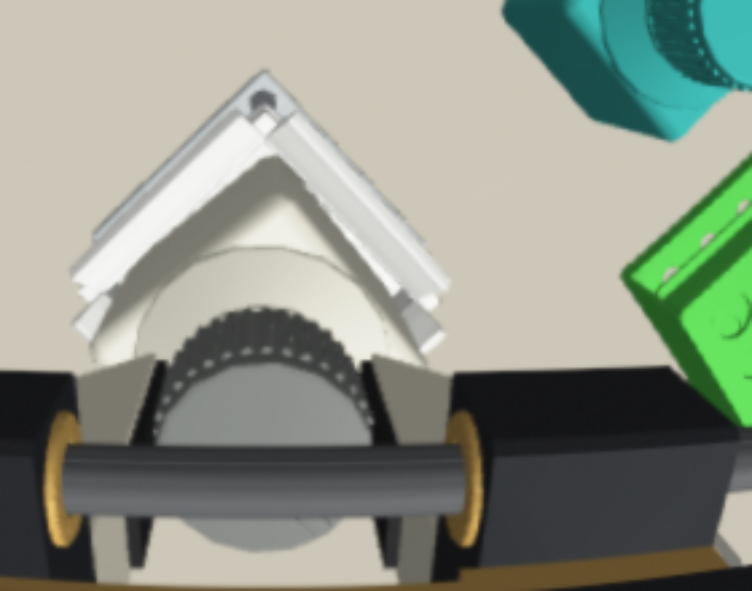

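View pics/s7.png

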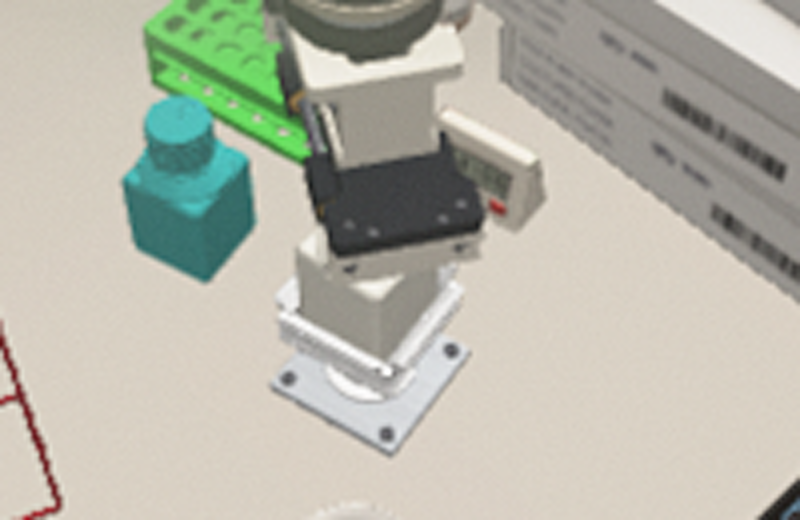

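The wrist moment about z has climbed from about 0 to 0.58 N m, far above the 0.06 N m of thread friction. It came at about 1.3 rad of turn, where the mark predicted it. One more small push to be sure it's home.

Call:
arm_command(
  moves=[
    {"tx": 0, "ty": 0, "tz": 0, "spin": 0.06, "fingers": 200},
    {"tx": 0, "ty": 0, "tz": 0, "spin": 0.1, "fingers": 200},
    {"tx": 0, "ty": 0, "tz": 0, "spin": 0.1, "fingers": 200},
  ],
)

```text
clock: 10.9
position: [0.4035, 0.3586, 0.1669]
orientation: [[-0.634, 0.773, 0.007], [0.773, 0.634, 0.005], [-0.0, 0.008, -1.0]]
contact_force: [-2.2, 0.2, 3.6]
opening: 0.0397
```

```bash
python3 st.py;python3 - <<'E'
from h import *
import pickle
np.set_printoptions(precision=4,suppress=True)
o=env.get_obs(); f=env.grab_frame("wrist"); pickle.dump((o,f),open("w8.pkl","wb"))
cv2.imwrite("pics/w8.png",cv2.resize(f[100:320,220:500,::-1],(752,591),interpolation=cv2.INTER_CUBIC))
# zoom of cap top below bar, for w6,w7,w8
rows=[cv2.resize(pickle.load(open(n,"rb"))[1][285:310,270:370,::-1],(800,190),interpolation=cv2.INTER_CUBIC) for n in ("w6.pkl","w7.pkl","w8.pkl")]
cv2.imwrite("pics/w8z.png",np.vstack(rows))
E
```

```text
t 10.9 q [-0.3948  0.443  -0.5807  1.8496  0.3008  0.9282 -0.4251] p [0.4035 0.3586 0.1669] yawx 2.2574650418983135 F [-2.1613  0.1673  3.5765] M [-0.2151  0.3013  0.5622] open 0.039693492848640585
```

View pics/w8.png

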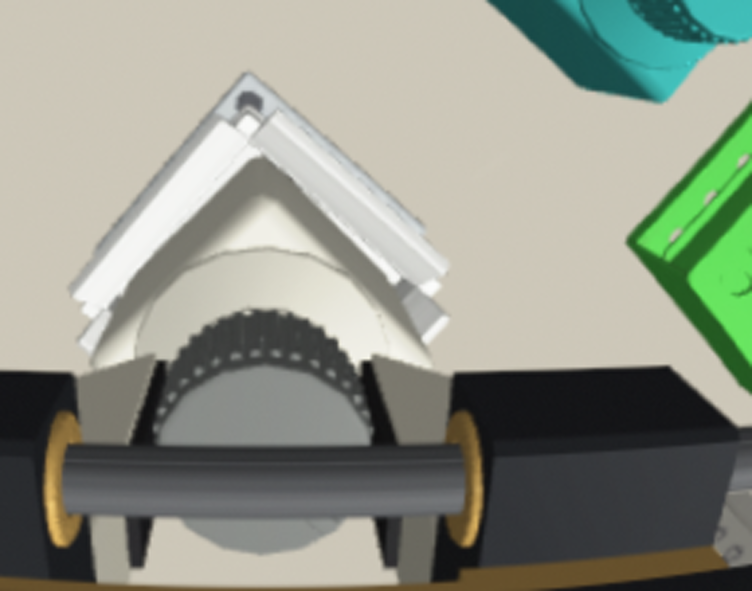

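View pics/w8z.png

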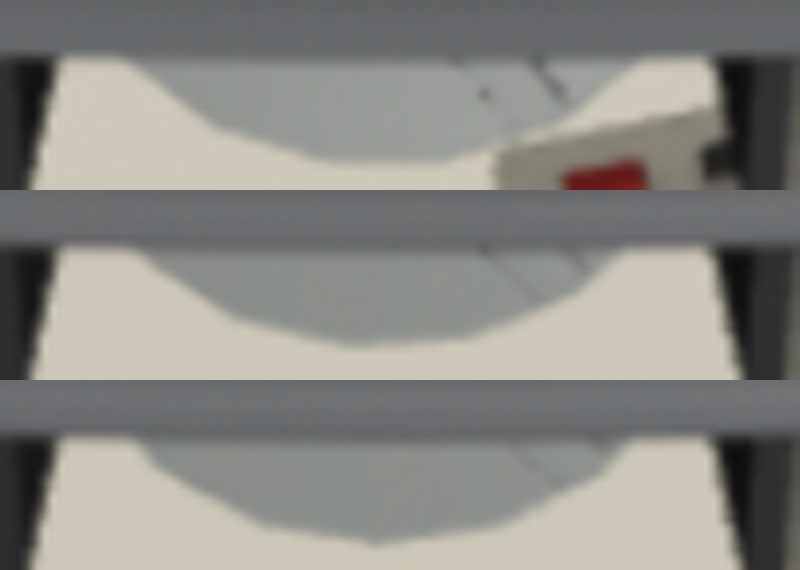

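The three strips show the mark creeping relative to the fingers (x from 540 to 560 to 590) while the torque stays at 0.56–0.58 N m. So the cap is hard on its stop and the pads are slipping. Now I'll back it off by π/2 plus about 0.1 rad for the bottle's play in the nest, following the thread up by about 1 mm.

Call:
arm_command(
  moves=[
    {"tx": 0, "ty": 0, "tz": -0.1, "spin": -0.12, "fingers": 200},
    {"tx": 0, "ty": 0, "tz": -0.2, "spin": -0.26, "fingers": 200},
    {"tx": 0, "ty": 0, "tz": -0.3, "spin": -0.4, "fingers": 200},
    {"tx": 0, "ty": 0, "tz": -0.35, "spin": -0.54, "fingers": 200},
    {"tx": 0, "ty": 0, "tz": -0.4, "spin": -0.68, "fingers": 200},
    {"tx": 0, "ty": 0, "tz": -0.5, "spin": -0.82, "fingers": 200},
    {"tx": 0, "ty": 0, "tz": -0.6, "spin": -0.95, "fingers": 200},
    {"tx": 0, "ty": 0, "tz": -0.6, "spin": -0.95, "fingers": 200},
  ],
)

```text
clock: 11.95
position: [0.4037, 0.3587, 0.1674]
orientation: [[-0.998, -0.065, 0.006], [-0.065, 0.998, 0.006], [-0.007, 0.006, -1.0]]
contact_force: [-1.3, -0.3, 1.2]
opening: 0.0397
```

```bash
python3 st.py; python3 -c "
from h import *
o=env.get_obs();R=o['orientation'];print('spin still to go',-((2.2575+1.67)-(np.arctan2(R[1][0],R[0][0])%(2*np.pi))))"
```

```text
t 11.95 q [-0.238   0.505  -0.8136  1.8365  0.4394  0.9802  0.3985] p [0.4037 0.3587 0.1674] yawx -3.0760818300960344 F [-1.2535 -0.2757  1.2276] M [0.1741 0.03   0.0421] open 0.03973610026728786
spin still to go -0.720396522916448
```

Call:
arm_command(
  moves=[
    {"tx": 0, "ty": 0, "tz": -0.1, "spin": -0.14, "fingers": 200},
    {"tx": 0, "ty": 0, "tz": -0.2, "spin": -0.28, "fingers": 200},
    {"tx": 0, "ty": 0, "tz": -0.25, "spin": -0.42, "fingers": 200},
    {"tx": 0, "ty": 0, "tz": -0.3, "spin": -0.56, "fingers": 200},
    {"tx": 0, "ty": 0, "tz": -0.35, "spin": -0.66, "fingers": 200},
    {"tx": 0, "ty": 0, "tz": -0.35, "spin": -0.72, "fingers": 200},
    {"tx": 0, "ty": 0, "tz": -0.35, "spin": -0.72, "fingers": 200},
    {"tx": 0, "ty": 0, "tz": -0.35, "spin": -0.72, "fingers": 200},
  ],
)

```text
clock: 12.95
position: [0.4036, 0.3589, 0.1679]
orientation: [[-0.709, -0.705, 0.006], [-0.705, 0.709, 0.006], [-0.009, 0.0, -1.0]]
contact_force: [-2.1, 0.4, 3.4]
opening: 0.0395
```

```bash
python3 st.py
python3 - <<'E'
from h import *
import pickle
o=env.get_obs(); f=env.grab_frame("wrist"); pickle.dump((o,f),open("w9.pkl","wb"))
cv2.imwrite("pics/w9.png",cv2.resize(f[100:320,220:500,::-1],(752,591),interpolation=cv2.INTER_CUBIC))
f=env.grab_frame("side")
cv2.imwrite("pics/s9.png",cv2.resize(f[120:250,220:420,::-1],(800,520),interpolation=cv2.INTER_CUBIC))
E
python3 st.py
```

```text
t 12.95 q [-0.1328  0.5718 -0.9912  1.8286  0.5558  1.0387  1.0107] p [0.4036 0.3589 0.1679] yawx -2.3585603851581474 F [-2.1458  0.4372  3.3597] M [0.2285 0.4962 0.0656] open 0.03952466160713248
t 13.05 q [-0.1328  0.5718 -0.9914  1.8286  0.5559  1.0388  1.0115] p [0.4036 0.3589 0.1679] yawx -2.357558427299876 F [-2.8704  0.2852  3.9432] M [ 0.2437  0.5495 -0.0203] open 0.039415177045769446
```

View pics/w9.png

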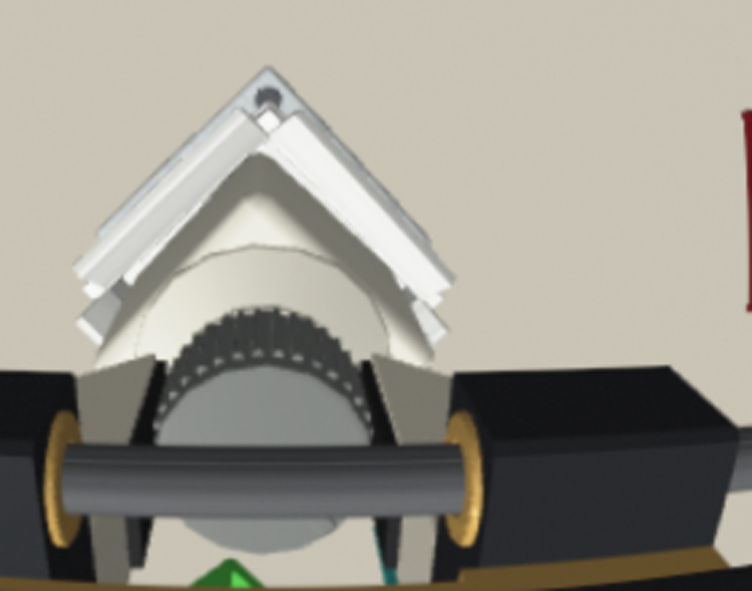

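View pics/s9.png

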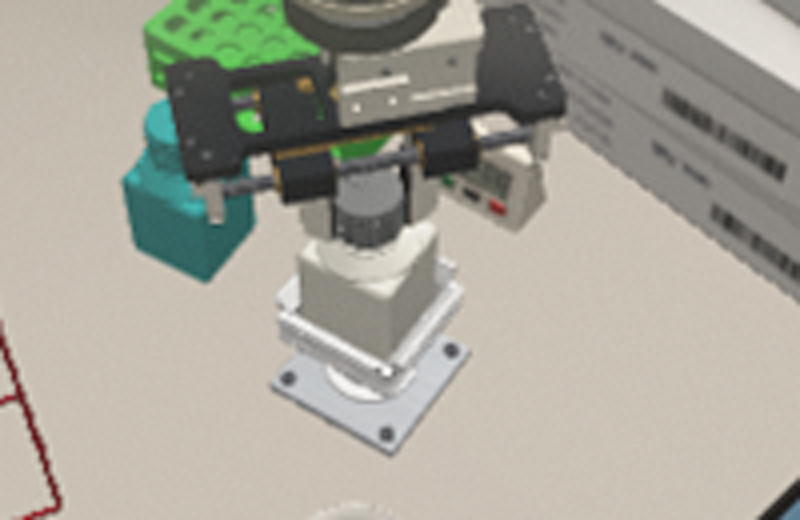

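Run:
```python
from h import *
import pickle
np.set_printoptions(precision=4,suppress=True)
rows=[cv2.resize(pickle.load(open(n,"rb"))[1][285:310,270:370,::-1],(800,190),interpolation=cv2.INTER_CUBIC) for n in ("w6.pkl","w8.pkl","w9.pkl")]
cv2.imwrite("pics/w9z.png",cv2.convertScaleAbs(np.vstack(rows),alpha=1.3))
for n,z in (("w6.pkl",.1765),("w7.pkl",.176),("w8.pkl",.176),("w9.pkl",.177)):
    o,f=pickle.load(open(n,"rb")); p=np.array(o['position'])
    c=proj("wrist",[p[0],p[1],z],o); print(n,"axis px in zoom",(c[0]-270)*8,(c[1]-285)*7.6)
```

```text
w6.pkl axis px in zoom 391.935022056919 -80.56071763902864
w7.pkl axis px in zoom 391.8599838332934 -82.362759038119
w8.pkl axis px in zoom 391.83787036571675 -81.97775878753548
w9.pkl axis px in zoom 390.57094207887303 -80.43824428489167
```

View pics/w9z.png

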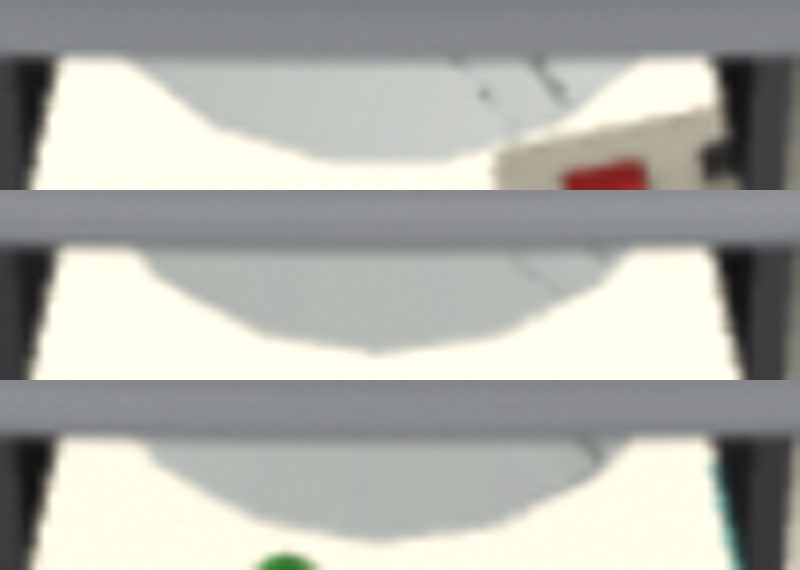

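Run:
```python
from h import *
import pickle
for n,z,pts in (("w6.pkl",.1765,[(520,130),(566,106)]),("w7.pkl",.176,[(543,110),(588,82)]),("w8.pkl",.176,[(563,100),(605,75)]),("w9.pkl",.177,[(557,108),(602,86)])):
    o,f=pickle.load(open(n,"rb")); p=np.array(o['position'])
    a=[]
    for x,y in pts:
        d=onplane("wrist",270+x/8,285+y/7.6,z,o)[:2]-p[:2]; a.append((np.degrees(np.arctan2(d[1],d[0])),np.linalg.norm(d)))
    R=o['orientation'];ty=np.degrees(np.arctan2(R[1][0],R[0][0]))
    m=np.mean([q[0] for q in a]);print(n,np.round(a,3).tolist(),"mark world",m,"in tool",(m-ty)%360)
```

```text
w6.pkl [[9.108, 0.018], [19.846, 0.018]] mark world 14.476599589996034 in tool 211.65472140282859
w7.pkl [[-12.528, 0.018], [-1.119, 0.018]] mark world -6.8234684605023554 in tool 218.2546100110123
w8.pkl [[-13.318, 0.018], [-3.052, 0.018]] mark world -8.18476256362683 in tool 222.47201813727625
w9.pkl [[80.436, 0.018], [90.566, 0.018]] mark world 85.5011257176542 in tool 220.63668151396593
```

The mark's world bearing stalled at -7° and then -8° at home, and now reads 85.5°, a cap turn of 93.7°. Less the bottle's play in the nest (at most about 8°), the thread is at 86–94° (1.50–1.64 rad). TCP height is 0.1679, still matching a seated bottle, with a 3–4 N push and 25 N grip. Handing in.

```bash
python3 -c "
from h import *
print(env.close_job()); o=env.get_obs(); print(o['clock'],o['position'],o['opening'],o['contact_force'])"
```

```text
the job is handed in; nothing more can be done
None
the job is handed in; nothing more can be done
```

I handed the job in at about 13 s of the 58 s allowed; the system gives no verdict, so success is unconfirmed. The bottle was lifted by its cap, turned to match the nest and lowered onto the nest floor. The cap was then screwed home and backed off about a quarter turn, and the gripper still held it.

**Last checks**
- **Seating:** tool height was 0.1679 m, against about 0.168 m expected with the bottle on the nest floor, with 3–4 N pushing down. The side and wrist views showed it upright between the lips.
- **Cap home:** the turning moment held at about 0.57 N m (thread friction is about 0.06). The cap's mark stopped at about -8° while the fingers slipped on the cap.
- **Back-off:** the mark then turned 94°. Allowing up to 8° for the bottle's play in the nest, the thread stands at about 86–94°.
- **Grip:** the fingers were 39.4 mm open on the 40 mm cap, set to 25 N.
- **Bystanders:** none were touched by the arm. In the last side view the rack and timer look unmoved, but I did not measure them. The beaker was mostly out of that picture, so its final position is not confirmed.

**Disagreements:**
- The cameras differed by up to about 5 mm on the nest centre, more than the stated 2 mm calibration. I relied on the wrist camera, and the bottle went in with side forces under about 2 N.
- My first move call was refused because its rows left out the `fingers` value. Nothing moved.

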